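Close up the board tester

ROBOT

A 6-joint arm with a two-finger parallel gripper is mounted at the origin on the work surface. World frame = base frame: x ahead of the robot, y to its left, z up, the work surface at z = 0. Lengths are in m, angles in rad, forces in N, time in s.
With the tool pointing down it reaches from about 0.25 to 0.775 m from the base axis. Payload 4 kg.
Tool frame: the origin (TCP) lies midway between the tips of the shut fingers; the grasp point (between the pads) lies 19 mm behind it; x points along the fingers, y is the direction in which the jaws open and shut, and the axes are right-handed (so a half turn about x gives the same grasp; the last joint's range is limited). The gripper opens to 85 mm and grips with 20 to 120 N. Pads are 22 mm wide; open, the fingers measure 114 mm over their backs; the gripper's body (76 mm by 85 mm) begins 54 mm behind the grasp point. The pads swing forward as they close: fully open they stand 13 mm farther back than shut.
Start: joints at [1.04, 0.087, 1.371, -0, 1.684, -0.103], TCP at [0.228, 0.5, 0.199] pointing down, gripper open.
Joint ranges: [-3.1, 3.1], [-0.76, 2.03], [0.27, 2.55], [-1.08, 4.22], [0.17, 2.65], [-2.57, 2.57]. Speed limits (rad/s): [2.79, 2.79, 3.14, 3.14, 3.14, 3.14].

INTERFACE

Orientations are given as a 3x3 rotation matrix whose columns are the frame's x, y, z axes.
In Python, from bench import env, viewer gives the robot as it stands.
- The arm moves only by the tool servo_tool, never from a script. Its argument "deltas" is a list of rows, each a list of 7 numbers: the turn, a rotation vector about the tool's x, y, z in rad, then the shift along the tool's x, y, z in m, then the closure, from 0 (fully open) to 1 (shut). In form: [[rx, ry, rz, x, y, z, gripper], ...]. A call has 1 to 10 rows; each row is the pose to reach, as a shift and turn from the pose commanded when the call began, along the tool's axes at that moment; what a row does not reach only later rows make up. A row lasts 1/10 s, in which the tool goes at most 50 mm and 8.59 degrees, less where a joint would pass 70% of its speed; a pose out of reach is approached as far as the arm can. A call with a gripper value outside its range is refused whole. The fingers move at their own pace and stop on an object; "force" is the grip in N (left out, the last holds). Time passes only in rows, so rows that repeat a pose let the fingers close. It gives the time, the measured TCP pose, the force and the opening at its end, in the units of the state.
- env.observe(): the state, without advancing time (a new reading comes with each control period).
- viewer.read_camera(name): name is "side" or "top" or "wrist"; returns the picture (420x560x3 uint8, red, green, blue); there is no depth.
- viewer.get_calibration(name): a dict with "intrinsics" (3x3 intrinsics, pixels), "view" (4x4, takes a point from world to camera coordinates). Camera axes: x right, y down, z forward; pixel columns grow to the right and rows downward; lengths in m; the calibration is good to about 2 mm. The wrist camera is an equidistant fisheye: a pixel r from the principal point sees the ray r / f radians off the axis. A picture is of the moment at which its call begins: read the wrist's pose just before it. get_calibration takes no time and is no camera call; for the wrist camera it gives the pose at the moment of the call.
- env.job_done(): hands the job in, once; it reports no verdict.
The state is a dict: "time": time; "q": joint angles; "qvel": joint speeds; "tau": joint torques, N m; "eef_pos": TCP position; "orientation": TCP orientation; "force": force on the tool from outside, world axes, zero at the start; "moment": the same for the moment, N m; "gripper_width": opening from 0.0 (shut) to 1.0 (fully open).
Only numpy, scipy, OpenCV 4.12 (cv2) and the standard library are available. Lean on these libraries where they do the work, as an engineer would, in place of code of your own. Each camera call takes 0.05 s, during which the arm holds its last target.

TASK

Get the circuit-board tester on the bench ready to run, only by pushing with the fingertips: first push the loose black board carrier along its guides until it is fully home, then push the raised clear lid all the way down, and last push the small steel slide bolt all the way across over the edge of the lid. Do not pick up or tip the carrier, and leave the other things on the tester and the bench where they are.

Things in the scene. Friction and masses are not known exactly. Their poses are not given: they have to be found in the camera images.
- tester: Fixed grey box, 280 (x) x 250 mm (y), deck 50 mm above the bench. Origin: centre of its underside; x points from its front to its back (the way the carrier is pushed), y to its left, z up. On the deck two guides along x, inner faces at y = +-58 mm: 12 mm high for x -140 to -10, then 30 mm high bay walls to x = 115, where an end wall is the carrier's stop.
- carrier_bar (a point): Centre of the front face of the carrier's upright push bar, at the carrier's very front end, 18 mm above the deck. Bar 100 mm wide (y), 10 mm thick, its top 28 mm above the deck. It starts 40 to 85 mm short of home; fully home (carrier at the stop) it is at x = -35 mm in the tester's frame, still in front of the lid. Axes as the carrier's.
- carrier: Loose black plate with a green board on it and the push bar across its front end, 150 mm long (x) x 110 mm wide x 8 mm thick, about 0.25 kg, lying flat on the deck between the guides (3 mm play each side). Origin: centre of its underside, 75 mm behind the bar's front face; x points from the bar to its far end.
- lid_axis (a point): Middle of the lid's hinge line, fixed on the tester at x = 125, y = 0, z = 80 mm in its frame; the line runs along the tester's y. Axes as the tester's.
- lid_push (a point): Point on the lid's outer (upper) face, on its middle line, 115 mm from the hinge line, 20 mm from the free edge. Lid: aluminium frame with clear pane, 135 mm hinge to edge, 160 mm wide, 8 mm thick, hinge line in its underside. Raised, it leans to the tester's front, outer face looking up and to the back: push that face forward and down. Shut, that face is 88 mm above the bench. z out of the face.
- lid (a joint): Opening angle of the lid, rad: 0 shut, starts 1.0 to 1.3, stop at 1.35. A stiff friction hinge (0.3 N m): it stays where it is left.
- bolt_nub (a point): Centre of the outer (tester -y) face of the steel bolt's upright nub, 111 mm above the bench. Nub 16 (x) x 8 mm (y), from 97 to 121 mm above the bench at tester x = 17 mm. It stands on the flat bolt, 18 x 44 x 6 mm, whose top is at 97 mm, on a fixed dark block (x 0 to 34, y -125 to -84, top at 90 mm) at the tester's right side. Axes as the tester's.
- bolt (a joint): Travel of the bolt, m, towards the tester's +y: starts 0 to 0.004, fully across (over the lid's edge, at its stop) 0.026. Friction about 1.2 N, stays where it is left.
- vial: A small amber bottle, 24 mm across, 45 mm tall, standing on the tester's deck left of the guides; leave it alone. Origin at the centre of its underside.
- capacitor: An aluminium can capacitor, 22 mm across, 30 mm tall, standing on the deck right of the guides; leave it alone. Origin at the centre of its underside.
- spool: A solder spool, 60 mm across, 45 mm tall, standing on the bench to the tester's right; leave it alone. Origin at the centre of its underside.
- screwdriver: A screwdriver, 160 mm long, lying on the bench to the tester's left; leave it alone. Origin at the centre of its underside.
- tweezers: Tweezers, 125 mm long, 6 mm high, lying left of the screwdriver; leave them alone. Origin at the centre of its underside.
- spare_board: A spare circuit board, 120 x 90 mm, 14 mm high, lying at the left side of the bench; leave it alone. Origin at the centre of its underside.
- meter: A hand-held meter, 160 x 80 mm, 40 mm high, lying at the right side of the bench; leave it alone. Origin at the centre of its underside.
Things that resemble listed ones, but are neither listed nor needed, are in the scene too. What is meant by the carrier is not brown, orange or red, and is the smaller of those in its own colour.

How it is judged:
On the way, in this order (a step that is already met when the one before it is completed fails the run):
1. the carrier is fully home in the bay (x of carrier_bar in the frame of tester above -0.039 m and z of carrier_bar in the frame of tester below 0.072 m and angle between the x axis of carrier and the x axis of tester, either way round below 0.08 rad), for 0.2 s.
2. then the lid is shut (all of step 1 and value of joint lid below 0.04 rad), for 0.2 s.
3. then the bolt is across (all of step 2 and value of joint bolt above 0.022 m), for 0.2 s.
At the end, for the whole second after the job is handed in: The carrier lies at rest flat on the deck within 4 mm of its stop, the lid is open by less than 0.04 rad and the bolt is at 22 mm or more of its 26 mm travel (all of step 3 and linear speed of carrier below 0.02 m/s); the robot touches nothing.
It fails at once if the carrier is lifted more than 8 mm off the deck or tipped by more than 0.15 rad (height (world z) of carrier above 0.058 m or angle between carrier's own z axis and vertical above 0.15 rad).
It fails at once if another thing is moved by more than 20 mm (distance of any of vial, capacitor, spool, screwdriver, tweezers, spare_board, meter from where it was at the start of the episode above 0.02 m).
It also fails if it takes over 58 s, if anything falls off the work surface, if the arm or the gripper's body presses on something with over 40 N, if the wrist force passes 120 N, or if a joint passes its speed limit or range.

## Working session

There is one attempt and no reset: what is moved stays moved. The work goes in short steps, Python scripts to look and compute and a tool call to move; the robot and the scene stay as the last step left them, time stands still between calls to the robot, and variables do not carry over. Pictures are saved under pics/ and viewed, and the job is handed in when it is done.

Besides the shell and the picture viewer there is one more tool, called after "Emit:" as a command line: name --pt "numbers of a row" for each row, then --argument value for the rest. servo_tool: Moves the arm, as the interface text tells. Its arguments: {"type":"object","properties":{"deltas":{"type":"array","items":{"type":"array","items":{"type":"number"}}},"force":{"type":"number"}},"required":["deltas"]}

```bash
ls; mkdir -p pics; python3 - <<'E'
from bench import env, viewer
import cv2
for n in ["side","top","wrist"]:
    im=viewer.read_camera(n); cv2.imwrite(f"pics/{n}0.png",im[:,:,::-1])
    c=viewer.get_calibration(n); print(n,c)
s=env.observe(); print(s)
E
```

```text
pics
side {'intrinsics': array([[447.81416479,   0.        , 283.2356061 ],
       [  0.        , 447.81416479, 205.03503788],
       [  0.        ,   0.        ,   1.        ]]), 'view': array([[-0.93970192, -0.34133797, -0.02118252,  0.43568704],
       [-0.21789195,  0.64529403, -0.73220128,  0.16532102],
       [ 0.26359705, -0.68343545, -0.68075883,  1.41926313],
       [ 0.        ,  0.        ,  0.        ,  1.        ]])}
top {'intrinsics': array([[514.58106962,   0.        , 283.07750025],
       [  0.        , 514.58106962, 214.41738684],
       [  0.        ,   0.        ,   1.        ]]), 'view': array([[-0.02582574, -0.99952018, -0.0171008 ,  0.04017334],
       [-0.99088317,  0.02785775, -0.13181233,  0.4628115 ],
       [ 0.13222547,  0.01354075, -0.99112717,  1.55977581],
       [ 0.        ,  0.        ,  0.        ,  1.        ]])}
wrist {'intrinsics': array([[325.1922621 ,   0.        , 284.87923148],
       [  0.        , 325.1922621 , 213.73545789],
       [  0.        ,   0.        ,   1.        ]]), 'view': array([[ 4.16107862e-01,  9.09314860e-01, -8.55579631e
[... 357 characters left out ...]
809e+00,  4.17886621e-06,
        1.68358406e+00, -1.03148764e-01]), 'qvel': array([-0.00155951, -0.00083241, -0.00406343, -0.00016471,  0.00033296,
        0.00081749]), 'tau': array([ 1.62007913e-03, -3.52373528e+01, -3.13678944e+01,  2.76089338e-05,
        7.98562338e-03,  1.33479898e-05]), 'eef_pos': array([0.22796092, 0.50006625, 0.19778958]), 'orientation': array([[-8.72843486e-04,  4.14817222e-01,  9.09904341e-01],
       [-1.47846196e-03,  9.09903158e-01, -4.14818101e-01],
       [-9.99998526e-01, -1.70733023e-03, -1.80911562e-04]]), 'force': array([-0.52516767,  0.07284897, -0.66717604]), 'moment': array([-0.01877948,  0.01208109,  0.00493528]), 'gripper_width': 0.9973455071249323}
```

View pics/top0.png

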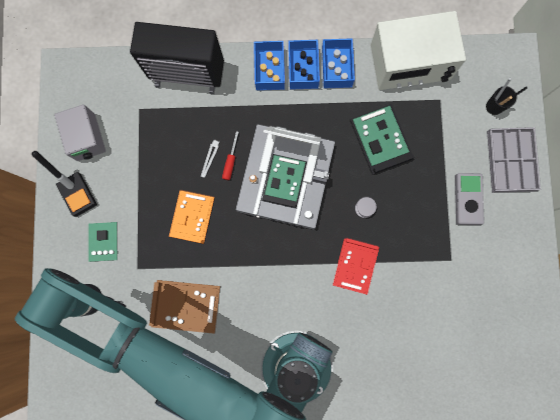

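View pics/side0.png

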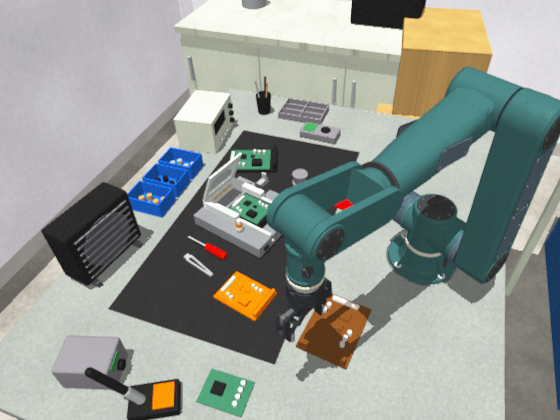

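View pics/wrist0.png

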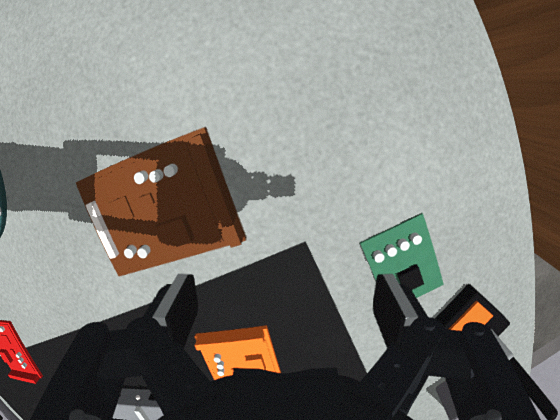

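The top view shows the tester near (288,177). Carrier candidates in the top view: black with green board in the tester (287,180), a larger black one at (382,138), orange (192,216), red (356,266) and brown (185,305). The one in the tester fits best: it is black, the smaller of the two black ones, and sits between the guides. I'll confirm that in an enlarged crop.

```bash
python3 - <<'E'
import cv2
t=cv2.imread("pics/top0.png"); s=cv2.imread("pics/side0.png")
cv2.imwrite("pics/topc.png",cv2.resize(t[110:240,220:350],None,fx=4.6,fy=4.6,interpolation=cv2.INTER_CUBIC))
cv2.imwrite("pics/sidec.png",cv2.resize(s[140:260,180:300],None,fx=5,fy=5,interpolation=cv2.INTER_CUBIC))
cv2.imwrite("pics/topc2.png",cv2.resize(t[90:190,230:420],None,fx=4,fy=4,interpolation=cv2.INTER_CUBIC))
E
```

```text
(no output)
```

View pics/topc.png

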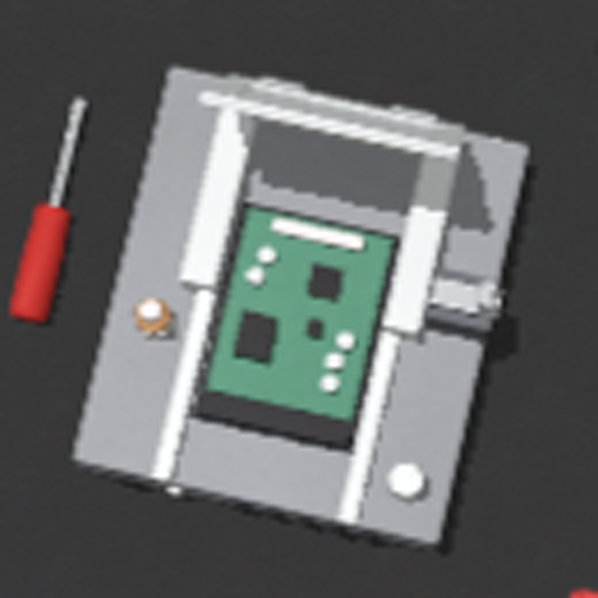

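View pics/sidec.png

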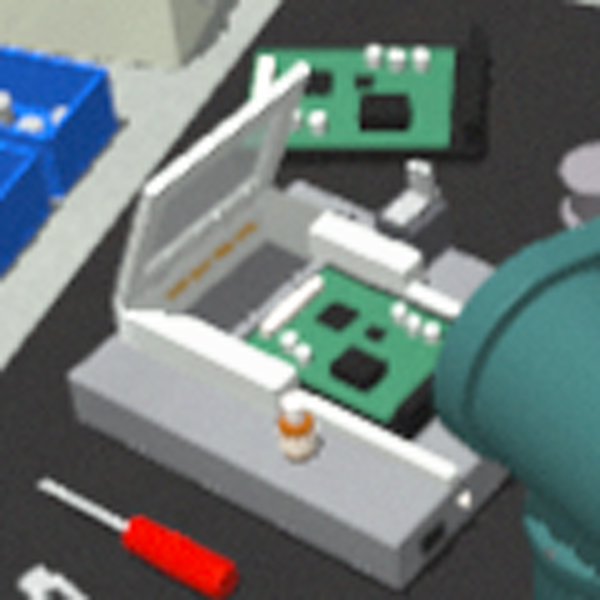

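The crop confirms it: the carrier in the tester (bar front edge from about (195,415) to (350,450) in the crop) is the smaller black one. The other black one is bigger and lies outside the tester. Next I compute the poses.

```bash
cat > h.py <<'E'
import numpy as np
from bench import env, viewer
def ray(n,uv,cal=None):
    c=cal or viewer.get_calibration(n); K=c['intrinsics'];V=c['view']
    d=np.linalg.inv(K)@np.array([uv[0],uv[1],1.]); R=V[:3,:3]; return -R.T@V[:3,3], R.T@d
def onz(n,uv,z):
    o,d=ray(n,uv); return o+d*(z-o[2])/d[2]
def proj(n,p):
    c=viewer.get_calibration(n); q=c['view'][:3,:3]@np.asarray(p)+c['view'][:3,3]; q=c['intrinsics']@q; return q[:2]/q[2]
def crop(u,s,o): return [(u[0]+.5)/s-.5+o[0],(u[1]+.5)/s-.5+o[1]]
E
python3 - <<'E'
from h import *
np.set_printoptions(precision=4,suppress=True)
C=[(173,67),(528,145),(440,543),(75,460)]
P=np.array([onz('top',crop(c,4.6,(220,110)),.05)[:2] for c in C]);print(P)
print([np.linalg.norm(P[i]-P[(i+1)%4]) for i in range(4)])
loc=np.array([[.14,.125],[.14,-.125],[-.14,-.125],[-.14,.125]])
c=P.mean(0);H=loc.T@(P-c);a=np.arctan2(H[0,1]-H[1,0],H[0,0]+H[1,1]);R=np.array([[np.cos(a),-np.sin(a)],[np.sin(a),np.cos(a)]])
print("tester",c,a,"res",(P-c)-loc@R.T)
def T(p): return (R.T@(p[:2]-c))
print("cam", ray('top',(0,0))[0], ray('side',(0,0))[0])
for nm,u,z in [('barL',(195,415),.05),('barR',(350,450),.05),('barL',(198,412),.078),('barR',(350,448),.078),('bartopback',(208,390),.078),('guideFL',(163,477),.062),('guideFR',(349,520),.062),('nub',(493,297),.121),('capa',(405,482),.08),('vial',(150,310),.095)]:
    print(nm,T(onz('top',crop(u,4.6,(220,110)),z)))
# lid free edge: side view corners
for u in [(303,68),(150,185),(122,300)]:
    o,d=ray('side',crop(u,5,(180,140))); 
    # intersect planes y=-.08 / +.08 in tester
    for y in (.08,-.08):
        n=np.array([R[0,1],R[1,1],0]); t=(y-n[:2]@(o[:2]-c))/(n@d); p=o+d*t; print('lid',u,y,T(p),p[2])
# project expected points
for nm,p in [('nubtop',(.017,-.118,.121)),('hingeL',(.125,.08,.08)),('hingeR',(.125,-.08,.08)),('blockFR',(0,-.125,.09))]:
    w=np.r_[R@np.array(p[:2])+c,p[2]]; print(nm,(proj('side',w)-[180,140])*5,(proj('top',w)-[220,110])*4.6)
E
```

```text
[[ 0.7483  0.101 ]
 [ 0.6864 -0.1379]
 [ 0.4179 -0.0694]
 [ 0.4801  0.1715]]
[np.float64(0.24680762299725603), np.float64(0.27714190894076046), np.float64(0.248724303016015), np.float64(0.27730230650548676)]
tester [0.5832 0.0163] -0.25339760415007595 res [[-0.0017 -0.0012]
 [-0.001   0.0019]
 [ 0.0016  0.0003]
 [ 0.0011 -0.0009]]
cam [0.2534 0.0061 1.6076] [0.0713 1.012  1.0965]
barL [-0.0913  0.0534]
barR [-0.0913 -0.0526]
barL [-0.093   0.0493]
barR [-0.094 -0.053]
bartopback [-0.0773  0.0463]
guideFL [-0.1381  0.0633]
guideFR [-0.1385 -0.0626]
nub [ 0.0153 -0.1215]
capa [-0.1081 -0.0929]
vial [-0.037   0.0938]
lid (303, 68) 0.08 [-0.062  0.08 ] 0.35720398989254065
lid (303, 68) -0.08 [ 0.0826 -0.08  ] 0.2006692814783716
lid (150, 185) 0.08 [0.0765 0.08  ] 0.21160226160257878
lid (150, 185) -0.08 [ 0.2505 -0.08  ] 0.024236642254150453
lid (122, 300) 0.08 [0.1227 0.08  ] 0.09138231676229269
lid (122, 300) -0.08 [ 0.3064 -0.08  ] -0.1214396653328127
nubtop [418.8903 162.0464] [486.4578 291.3969]
hingeL [119.7924 309.1991] [226.7258  84.6542]
hingeR [269.3528 183.167 ] [461.4499 136.2175]
blockFR [446.4864 199.5154] [488.2512 328.7259]
```

```bash
python3 - <<'E'
from h import *
np.set_printoptions(precision=4,suppress=True)
s=env.observe();R=s['orientation'];V=viewer.get_calibration('wrist')['view']
print('cam in tool',R.T@(-V[:3,:3].T@V[:3,3]-s['eef_pos']))
a=-.2534;X=np.array([np.cos(a),np.sin(a),0]);c=np.array([.5832,.0163,0])
Y=np.array([-X[1],X[0],0])
d=s['eef_pos']-c; print('tcp in tester',d@X,d@Y,d[2]); print('needed yaw',np.arctan2(R[1,2],R[0,2])-a)
Rt=np.array([[0,Y[0],X[0]],[0,Y[1],X[1]],[-1,0,0]])
from scipy.spatial.transform import Rotation as Ro
print('rotvec tool',Ro.from_matrix(R.T@Rt).as_rotvec())
def g(x,y,z): return R.T@(c+x*X+y*Y+np.array([0,0,z])-s['eef_pos'])
print('above start',g(-.135,0,.15))
E
```

```text
cam in tool [-0.1753  0.0002 -0.0826]
tcp in tester -0.46517341001906065 0.379260181878861 0.19778957757504623
needed yaw -0.1743428908723899
rotvec tool [-0.1743 -0.0003  0.0017]
above start [ 0.0483 -0.3162  0.391 ]
```

Emit:
servo_tool --pt "-0.02 0 0 0 -0.032 0.039 1" --pt "-0.04 0 0 0 -0.063 0.078 1" --pt "-0.06 0 0 0 -0.095 0.117 1" --pt "-0.08 0 0 0 -0.126 0.156 1" --pt "-0.1 0 0 0 -0.158 0.195 1" --pt "-0.12 0 0 0 -0.19 0.234 1" --pt "-0.14 0 0 0 -0.221 0.273 1" --pt "-0.16 0 0 0 -0.253 0.312 1" --pt "-0.174 0 0 0 -0.284 0.352 1" --pt "-0.174 0 0 0 -0.316 0.391 1"

```text
time: 1.15
eef_pos: [0.452, 0.0512, 0.1986]
orientation: [[0.0, 0.251, 0.968], [0.0, 0.968, -0.251], [-1.0, 0.0, 0.0]]
force: [0.1, 0.0, -0.1]
gripper_width: -0.0
```

Emit:
servo_tool --pt "0 0 0 0 0 0 1" --pt "0 0 0 0 0 0 1" --pt "0 0 0 0 0 0 1"

```text
time: 1.45
eef_pos: [0.4511, 0.054, 0.1985]
orientation: [[-0.001, 0.25, 0.968], [0.001, 0.968, -0.25], [-1.0, 0.0, -0.001]]
force: [0.1, 1.3, -1.6]
gripper_width: 0.001
```

```bash
cat >> h.py <<'E'
a=-.2534;X=np.array([np.cos(a),np.sin(a),0]);c=np.array([.5832,.0163,0]);Y=np.array([-X[1],X[0],0])
def W(x,y,z): return c+x*X+y*Y+np.array([0,0,z])
def st():
    s=env.observe();d=s['eef_pos']-c;R=s['orientation']
    print('t',s['time'],'tcp tester',np.round([d@X,d@Y,d[2]],4),'F',np.round([s['force']@X,s['force']@Y,s['force'][2]],2),'gw',round(s['gripper_width'],3),'yawerr',round(np.arctan2(R[1,2],R[0,2])-a,4),'tilt',np.round(R[:,0],4))
    return s
E
python3 - <<'E'
from h import *
import cv2
s=st()
im=viewer.read_camera('wrist');cv2.imwrite('pics/w1.png',im[:,:,::-1])
im=viewer.read_camera('side');cv2.imwrite('pics/s1.png',cv2.resize(im[120:300,150:390,::-1],None,fx=3.3,fy=3.3,interpolation=cv2.INTER_CUBIC))
E
```

```text
t 1.45 tcp tester [-0.1373  0.0034  0.1985] F [-0.25  1.24 -1.59] gw 0.001 yawerr 0.0006 tilt [-8.e-04  7.e-04 -1.e+00]
```

View pics/w1.png

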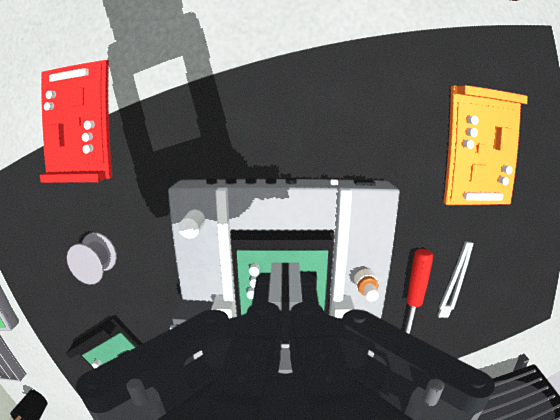

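View pics/s1.png

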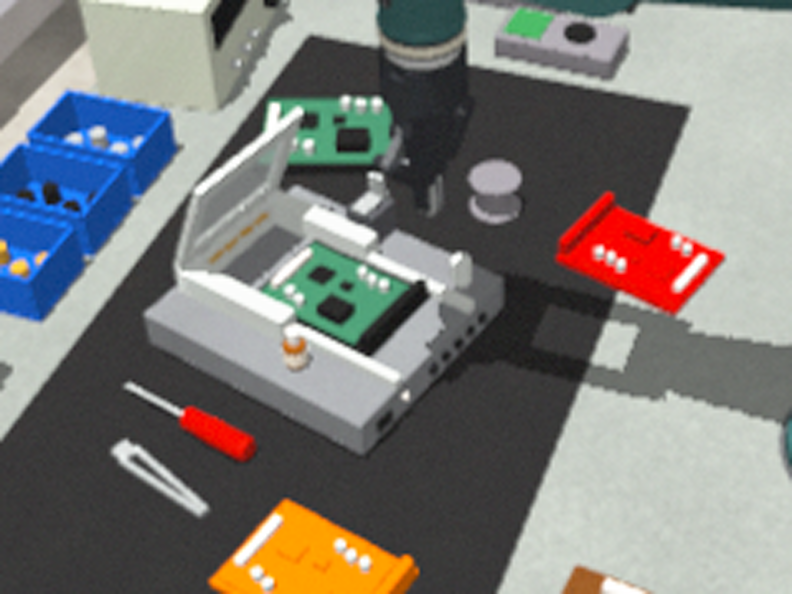

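Everything is clear: the fingertips hang over the front of the tester, in front of the bar. Going down, then pushing.

Emit:
servo_tool --pt "0 0 0 0.03 -0.003 0 1" --pt "0 0 0 0.06 -0.003 0 1" --pt "0 0 0 0.09 -0.003 0 1" --pt "0 0 0 0.115 -0.003 0 1" --pt "0 0 0 0.134 -0.003 0 1" --pt "0 0 0 0.134 -0.003 0 1"

```text
time: 2.15
eef_pos: [0.4478, 0.0517, 0.0616]
orientation: [[-0.007, 0.248, 0.969], [0.0, 0.969, -0.248], [-1.0, -0.001, -0.007]]
force: [-0.9, 0.0, 0.1]
gripper_width: 0.002
```

Emit:
servo_tool --pt "0 0 0 0 0 0.01 1" --pt "0 0 0 0 0 0.02 1" --pt "0 0 0 0 0 0.028 1" --pt "0 0 0 0 0 0.034 1" --pt "0 0 0 0 0 0.04 1" --pt "0 0 0 0 0 0.046 1" --pt "0 0 0 0 0 0.052 1" --pt "0 0 0 0 0 0.058 1" --pt "0 0 0 0 0 0.064 1" --pt "0 0 0 0 0 0.07 1"

```text
time: 3.15
eef_pos: [0.5191, 0.0326, 0.0647]
orientation: [[-0.0, 0.251, 0.968], [0.0, 0.968, -0.251], [-1.0, 0.0, -0.0]]
force: [0.3, 0.5, -0.2]
gripper_width: -0.002
```

```bash
python3 - <<'E'
from h import *
import cv2
s=st()
im=viewer.read_camera('wrist');cv2.imwrite('pics/w2.png',im[:,:,::-1])
im=viewer.read_camera('side');cv2.imwrite('pics/s2.png',cv2.resize(im[120:300,150:390,::-1],None,fx=3.3,fy=3.3,interpolation=cv2.INTER_CUBIC))
E
```

```text
t 3.15 tcp tester [-0.0661 -0.0003  0.0647] F [ 0.14  0.6  -0.15] gw -0.002 yawerr -0.0004 tilt [-0.e+00  1.e-04 -1.e+00]
```

View pics/w2.png

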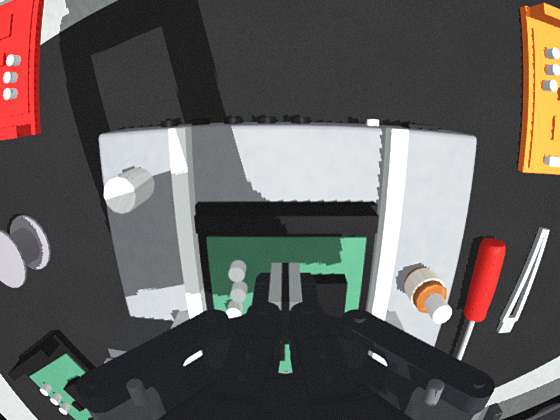

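View pics/s2.png

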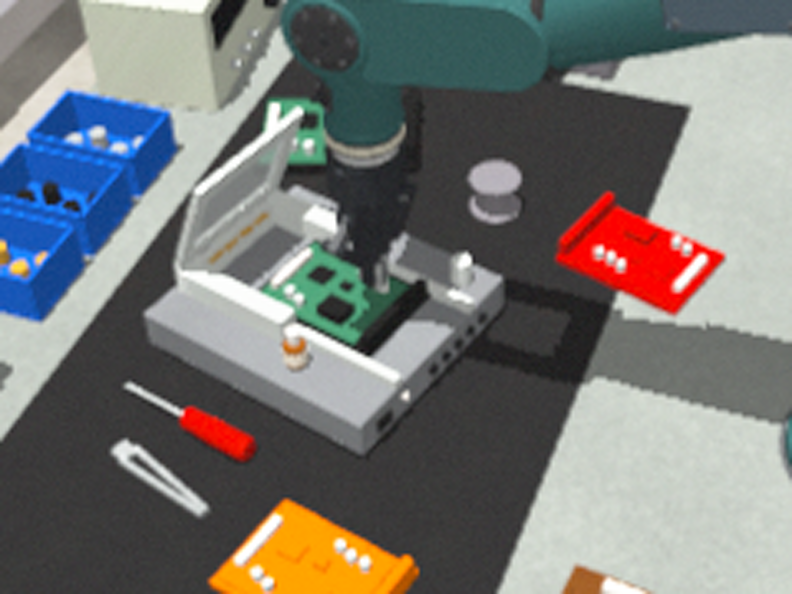

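Something is off: the fingertips appear beyond the bar, over the board, and the carrier has not moved. I'll check the projections before moving again.

```bash
cat >> h.py <<'E'
def wproj(p):
    c=viewer.get_calibration('wrist');q=c['view'][:3,:3]@np.asarray(p)+c['view'][:3,3];K=c['intrinsics']
    th=np.arctan2(np.hypot(q[0],q[1]),q[2]);d=q[:2]/np.hypot(q[0],q[1]);return K[:2,2]+K[0,0]*th*d
E
python3 - <<'E'
from h import *
import cv2
s=st()
p=s['eef_pos']
f=lambda q:((np.array(q)-[150,120])*3.3).round(1)
print('tcp wrist',wproj(p),'side crop',f(proj('side',p)))
for x in (-.14,-.092,-.082,-.035):
  for y in (.05,-.05):
    for z in (.05,.078): print(x,y,z,'w',wproj(W(x,y,z)).round(0),'s',f(proj('side',W(x,y,z))))
im=viewer.read_camera('top');cv2.imwrite('pics/t3.png',cv2.resize(im[110:240,220:350,::-1],None,fx=4.6,fy=4.6,interpolation=cv2.INTER_CUBIC))
w=cv2.imread('pics/w2.png');cv2.imwrite('pics/w2c.png',cv2.resize(w[170:340,170:400],None,fx=3.4,fy=3.4,interpolation=cv2.INTER_CUBIC))
E
```

```text
t 3.25 tcp tester [-0.0659 -0.0003  0.0647] F [-0.45  0.32  0.2 ] gw 0.002 yawerr -0.0006 tilt [ 3.e-04 -0.e+00 -1.e+00]
tcp wrist [284.33184417 250.78179427] side crop [375.4 306.2]
-0.14 0.05 0.05 w [369. 124.] s [406.9 376. ]
-0.14 0.05 0.078 w [383. 127.] s [405.9 355.9]
-0.14 -0.05 0.05 w [200. 124.] s [464.1 316. ]
-0.14 -0.05 0.078 w [186. 127.] s [463.8 295.9]
-0.092 0.05 0.05 w [365. 202.] s [367.3 356.5]
-0.092 0.05 0.078 w [377. 216.] s [365.7 336.5]
-0.092 -0.05 0.05 w [204. 202.] s [425.2 298.1]
-0.092 -0.05 0.078 w [193. 217.] s [424.5 278.1]
-0.082 0.05 0.05 w [364. 217.] s [359.2 352.6]
-0.082 0.05 0.078 w [375. 233.] s [357.5 332.5]
-0.082 -0.05 0.05 w [206. 217.] s [417.3 294.4]
-0.082 -0.05 0.078 w [194. 234.] s [416.4 274.4]
-0.035 0.05 0.05 w [358. 281.] s [321.7 334.1]
-0.035 0.05 0.078 w [367. 304.] s [319.5 314.1]
-0.035 -0.05 0.05 w [212. 282.] s [380.5 277.5]
-0.035 -0.05 0.078 w [203. 305.] s [379.1 257.5]
```

View pics/w2c.png

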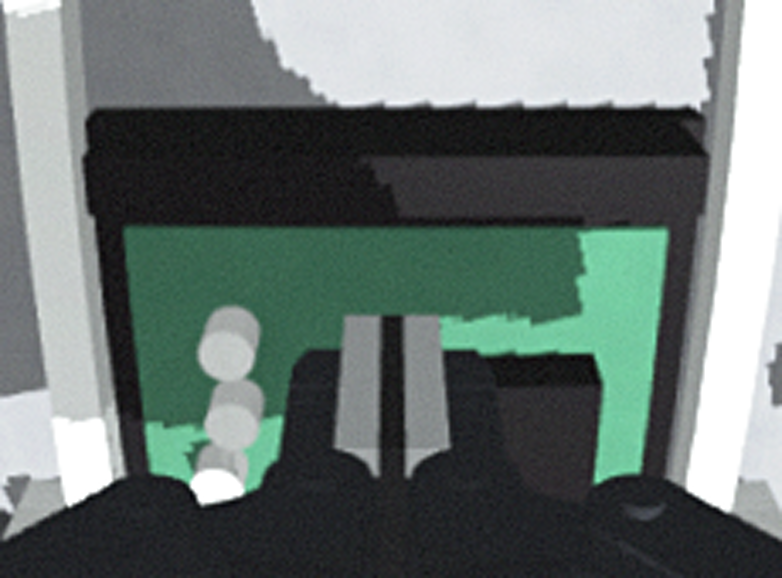

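View pics/t3.png

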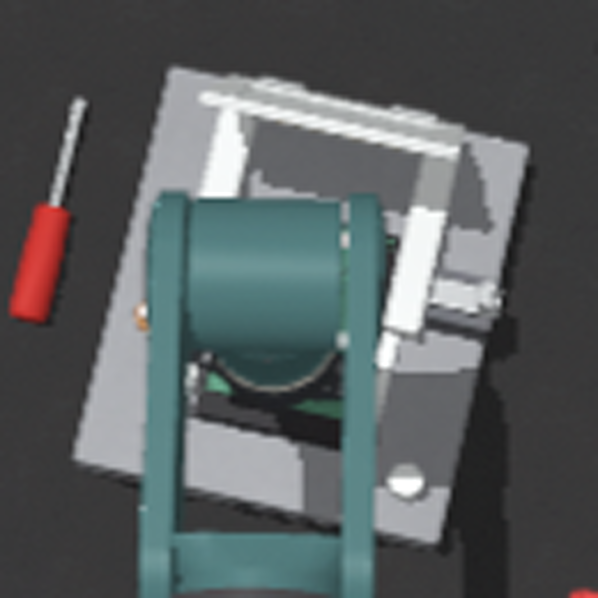

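```bash
python3 - <<'E'
from h import *
import cv2
s=env.observe();R=s['orientation'];p=s['eef_pos']
for h in (0,.01,.02,.03):
  for z in (-.011,0,.011):
    q=p+R@np.array([-h,0,z]); print(h,z,'w',wproj(q).round(0),'s',((proj('side',q)-[225,165])*7).round(0))
im=viewer.read_camera('side');cv2.imwrite('pics/s4.png',cv2.resize(im[165:245,225:315,::-1],None,fx=7,fy=7,interpolation=cv2.INTER_CUBIC))
E
```

```text
0 -0.011 w [284. 234.] s [291. 344.]
0 0 w [284. 251.] s [272. 335.]
0 0.011 w [284. 267.] s [254. 326.]
0.01 -0.011 w [284. 241.] s [290. 329.]
0.01 0 w [284. 258.] s [271. 320.]
0.01 0.011 w [284. 275.] s [252. 311.]
0.02 -0.011 w [284. 248.] s [289. 313.]
0.02 0 w [284. 267.] s [270. 304.]
0.02 0.011 w [284. 284.] s [251. 296.]
0.03 -0.011 w [284. 256.] s [288. 298.]
0.03 0 w [284. 276.] s [269. 289.]
0.03 0.011 w [284. 294.] s [250. 280.]
```

View pics/s4.png

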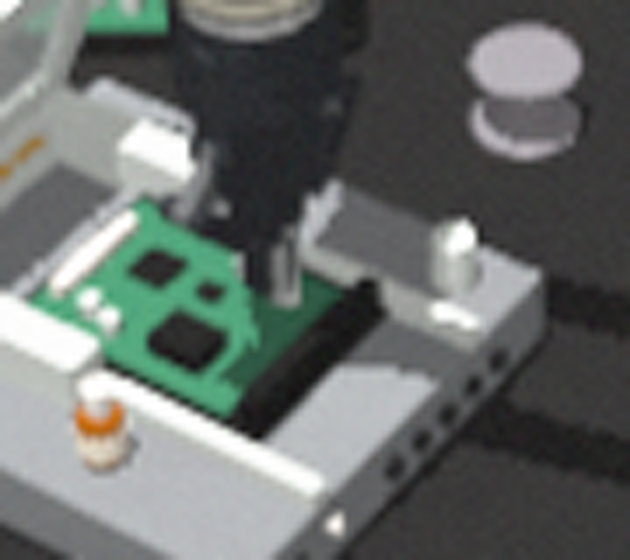

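The tips actually sit about 25 mm above the reported TCP: they show at (285,305) in the side crop, where the TCP projects to (272,335). So they passed over the bar without touching it. I'll back off and come down lower, watching the force.

Emit:
servo_tool --pt "0 0 0 -0.02 0 0 1" --pt "0 0 0 -0.03 0 -0.02 1" --pt "0 0 0 -0.03 0 -0.05 1" --pt "0 0 0 -0.03 0 -0.07 1" --pt "0 0 0 -0.01 0 -0.07 1" --pt "0 0 0 0.01 0 -0.07 1" --pt "0 0 0 0.02 0 -0.07 1" --pt "0 0 0 0.02 0 -0.07 1"

```text
time: 4.15
eef_pos: [0.4492, 0.0504, 0.0431]
orientation: [[-0.004, 0.251, 0.968], [0.0, 0.968, -0.251], [-1.0, -0.001, -0.004]]
force: [-0.5, -0.3, -0.4]
gripper_width: 0.001
```

```bash
python3 - <<'E'
from h import *
import cv2
s=st();R=s['orientation'];p=s['eef_pos']
for h in (0,.01,.02,.03):
  for z in (-.011,0,.011):
    q=p+R@np.array([-h,0,z]); print(h,z,'s',((proj('side',q)-[225,165])*7).round(0))
im=viewer.read_camera('side');cv2.imwrite('pics/s5.png',cv2.resize(im[165:245,225:315,::-1],None,fx=7,fy=7,interpolation=cv2.INTER_CUBIC))
E
```

```text
t 4.15 tcp tester [-0.1382 -0.0006  0.0431] F [-0.41 -0.47 -0.38] gw 0.001 yawerr -0.0003 tilt [-3.9e-03  2.0e-04 -1.0e+00]
0 -0.011 s [417. 435.]
0 0 s [398. 426.]
0 0.011 s [379. 417.]
0.01 -0.011 s [417. 420.]
0.01 0 s [397. 411.]
0.01 0.011 s [378. 402.]
0.02 -0.011 s [416. 405.]
0.02 0 s [397. 396.]
0.02 0.011 s [377. 386.]
0.03 -0.011 s [416. 389.]
0.03 0 s [396. 380.]
0.03 0.011 s [377. 371.]
```

View pics/s5.png

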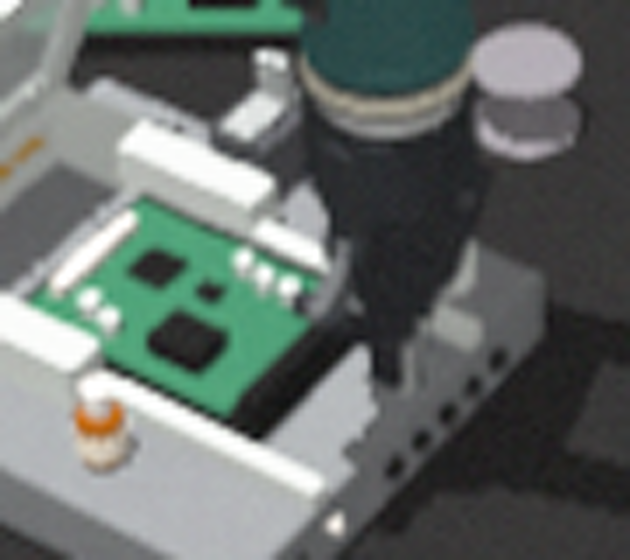

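No contact, although the reported TCP is at z 0.043, below the deck (0.050). That confirms the tip offset of about 24 mm, so the tip is really at about 0.067. I'll go down 5 mm more and push.

Emit:
servo_tool --pt "0 0 0 0.005 0 0.005 1" --pt "0 0 0 0.005 0 0.014 1" --pt "0 0 0 0.005 0 0.022 1" --pt "0 0 0 0.005 0 0.028 1" --pt "0 0 0 0.005 0 0.034 1" --pt "0 0 0 0.005 0 0.04 1" --pt "0 0 0 0.005 0 0.046 1" --pt "0 0 0 0.005 0 0.052 1" --pt "0 0 0 0.005 0 0.058 1" --pt "0 0 0 0.005 0 0.058 1"

```text
time: 5.2
eef_pos: [0.5083, 0.0354, 0.0397]
orientation: [[0.002, 0.251, 0.968], [-0.0, 0.968, -0.251], [-1.0, 0.0, 0.002]]
force: [-0.5, 0.4, 0.3]
gripper_width: 0.001
```

```bash
python3 - <<'E'
from h import *
import cv2
s=st()
im=viewer.read_camera('side');cv2.imwrite('pics/s6.png',cv2.resize(im[165:245,225:315,::-1],None,fx=7,fy=7,interpolation=cv2.INTER_CUBIC))
E
```

```text
t 5.2 tcp tester [-0.0772 -0.0003  0.0397] F [-0.61  0.23  0.29] gw 0.001 yawerr -0.0006 tilt [ 1.8e-03 -4.0e-04 -1.0e+00]
```

View pics/s6.png

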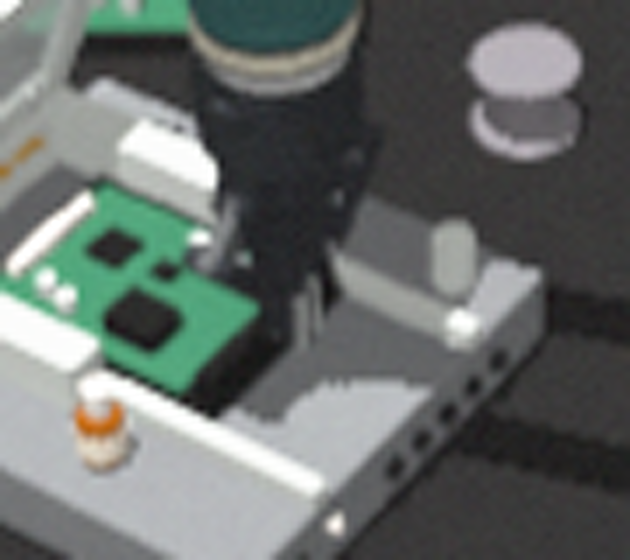

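The carrier is sliding: its corner in the crop moved from (235,412) to (190,388), about 28 mm. I continue slowly to the stop.

Emit:
servo_tool --pt "0 0 0 0 0 0.006 1" --pt "0 0 0 0 0 0.011 1" --pt "0 0 0 0 0 0.016 1" --pt "0 0 0 0 0 0.02 1" --pt "0 0 0 0 0 0.024 1" --pt "0 0 0 0 0 0.027 1" --pt "0 0 0 0 0 0.029 1" --pt "0 0 0 0 0 0.03 1" --pt "0 0 0 0 0 0.03 1"

```text
time: 6.15
eef_pos: [0.5363, 0.0281, 0.0397]
orientation: [[0.0, 0.251, 0.968], [-0.0, 0.968, -0.251], [-1.0, 0.0, 0.0]]
force: [-0.4, 0.5, 0.0]
gripper_width: -0.002
```

Emit:
servo_tool --pt "0 0 0 0 0 0.001 1" --pt "0 0 0 0 0 0.002 1" --pt "0 0 0 0 0 0.003 1" --pt "0 0 0 0 0 0.003 1"

```text
time: 6.55
eef_pos: [0.5391, 0.0274, 0.0398]
orientation: [[0.0, 0.251, 0.968], [0.0, 0.968, -0.251], [-1.0, 0.0, 0.0]]
force: [-1.2, 0.2, 0.3]
gripper_width: -0.002
```

```bash
python3 - <<'E'
from h import *
import cv2
s=st()
im=viewer.read_camera('side');cv2.imwrite('pics/s7.png',cv2.resize(im[165:245,225:315,::-1],None,fx=7,fy=7,interpolation=cv2.INTER_CUBIC))
E
```

```text
t 6.55 tcp tester [-0.0455 -0.0003  0.0398] F [-1.21 -0.07  0.28] gw -0.002 yawerr -0.0004 tilt [ 3.e-04  0.e+00 -1.e+00]
```

View pics/s7.png

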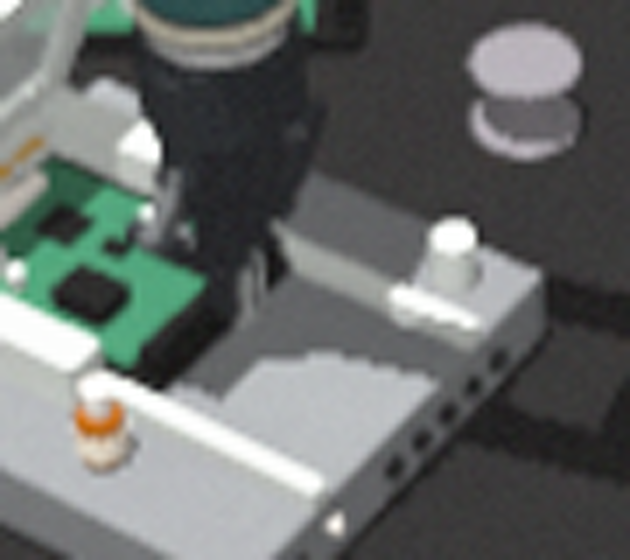

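Not at the stop yet (force only about 1 N). A few more small steps until the force rises.

Emit:
servo_tool --pt "0 0 0 0 0 0.001 1" --pt "0 0 0 0 0 0.002 1" --pt "0 0 0 0 0 0.003 1" --pt "0 0 0 0 0 0.003 1"

```text
time: 7.0
eef_pos: [0.5392, 0.0275, 0.0397]
orientation: [[-0.006, 0.251, 0.968], [0.001, 0.968, -0.251], [-1.0, -0.0, -0.006]]
force: [-9.2, 2.1, 5.2]
gripper_width: -0.003
```

Emit:
servo_tool --pt "0 0 0 0 0 0.001 1" --pt "0 0 0 0 0 0.002 1" --pt "0 0 0 0 0 0.002 1"

```text
time: 7.3
eef_pos: [0.5392, 0.0275, 0.0397]
orientation: [[-0.01, 0.251, 0.968], [0.002, 0.968, -0.251], [-1.0, -0.0, -0.011]]
force: [-13.0, 3.0, 8.9]
gripper_width: 0.001
```

It is at the stop: the TCP stopped moving and the force rose to 13 N. I'll back off, go up, and take a look.

Emit:
servo_tool --pt "0 0 0 0 0 -0.006 1" --pt "0 0 0 0 0 -0.015 1" --pt "0 0 0 0 0 -0.035 1" --pt "0 0 0 -0.03 0 -0.045 1" --pt "0 0 0 -0.07 0 -0.045 1" --pt "0 0 0 -0.11 0 -0.045 1" --pt "0 0 0 -0.15 0 -0.045 1" --pt "0 0 0 -0.19 0 -0.045 1" --pt "0 0 0 -0.23 0 -0.045 1" --pt "0 0 0 -0.23 0 -0.045 1"

```text
time: 8.3
eef_pos: [0.5032, 0.0373, 0.2775]
orientation: [[0.015, 0.251, 0.968], [-0.001, 0.968, -0.251], [-1.0, 0.003, 0.015]]
force: [0.7, -0.5, 0.3]
gripper_width: -0.001
```

```bash
python3 - <<'E'
from h import *
import cv2
s=st()
im=viewer.read_camera('side');cv2.imwrite('pics/s8.png',cv2.resize(im[140:260,180:300,::-1],None,fx=5,fy=5,interpolation=cv2.INTER_CUBIC))
for x in (-.035,):
  for y in (.05,-.05):
    for z in (.05,.078): print(x,y,z,((proj('side',W(x,y,z))-[180,140])*5).round())
im=viewer.read_camera('wrist');cv2.imwrite('pics/w8.png',im[:,:,::-1])
for y in (.05,-.05):
    for x,z in ((-.035,.05),(-.035,.078)): print(y,z,wproj(W(x,y,z)).round())
E
```

```text
t 8.3 tcp tester [-0.0827  0.0003  0.2775] F [ 0.78 -0.28  0.26] gw -0.001 yawerr -0.0006 tilt [ 1.540e-02 -7.000e-04 -9.999e-01]
-0.035 0.05 0.05 [337. 406.]
-0.035 0.05 0.078 [334. 376.]
-0.035 -0.05 0.05 [426. 320.]
-0.035 -0.05 0.078 [424. 290.]
0.05 0.05 [323. 212.]
0.05 0.078 [326. 219.]
-0.05 0.05 [246. 212.]
-0.05 0.078 [243. 219.]
```

View pics/s8.png

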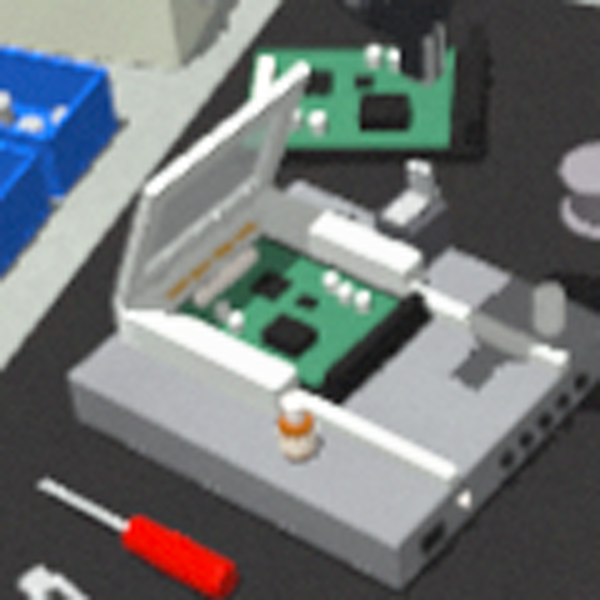

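View pics/w8.png

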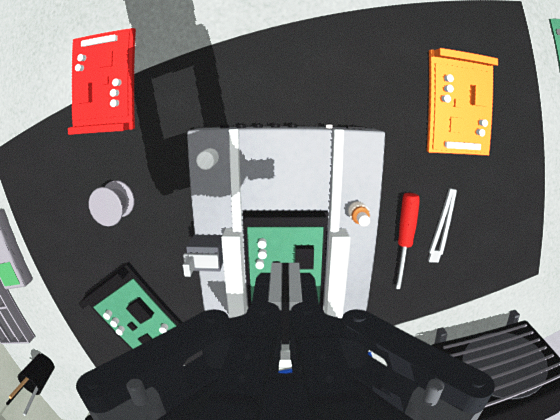

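The carrier is home: the bar lies where the model puts x = -35 mm. Now over the lid to its back side.

Emit:
servo_tool --pt "0 0 0 0 0 0.03 1" --pt "0 0 0 0 0 0.06 1" --pt "0 0 0 0 0 0.1 1" --pt "0 0 0 0 0 0.14 1" --pt "0 0 0 0 0 0.18 1" --pt "0 0 0 0 0 0.21 1" --pt "0 0 0 0 0 0.228 1" --pt "0 0 0 0 0 0.228 1" --pt "0 0 0 0 0 0.228 1"

```text
time: 9.3
eef_pos: [0.7203, -0.0197, 0.2671]
orientation: [[-0.004, 0.251, 0.968], [0.001, 0.968, -0.251], [-1.0, -0.0, -0.004]]
force: [-0.5, -0.2, 0.1]
gripper_width: -0.007
```

```bash
python3 - <<'E'
from h import *
import cv2
s=st()
im=viewer.read_camera('side');cv2.imwrite('pics/s9.png',cv2.resize(im[110:260,170:320,::-1],None,fx=4,fy=4,interpolation=cv2.INTER_CUBIC))
E
```

```text
t 9.3 tcp tester [ 0.1418 -0.0005  0.2671] F [-0.4  -0.29  0.07] gw -0.007 yawerr -0.0005 tilt [-4.3e-03  6.0e-04 -1.0e+00]
```

View pics/s9.png

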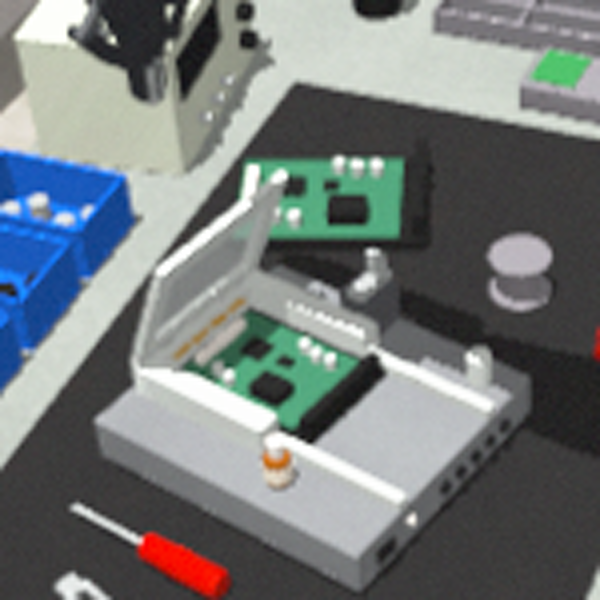

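Emit:
servo_tool --pt "0 0 0 0.025 0 0 1" --pt "0 0 0 0.05 0 0 1" --pt "0 0 0 0.08 0 0 1" --pt "0 0 0 0.102 0 0 1" --pt "0 0 0 0.102 0 0 1" --pt "0 0 0 0.102 0 -0.01 1" --pt "0 0 0 0.102 0 -0.02 1" --pt "0 0 0 0.102 0 -0.02 1"

```text
time: 10.15
eef_pos: [0.7011, -0.0141, 0.171]
orientation: [[0.004, 0.25, 0.968], [-0.0, 0.968, -0.25], [-1.0, 0.001, 0.004]]
force: [0.1, -0.3, -0.2]
gripper_width: 0.001
```

```bash
python3 - <<'E'
from h import *
import cv2
s=st()
im=viewer.read_camera('side');cv2.imwrite('pics/s10.png',cv2.resize(im[110:260,170:320,::-1],None,fx=4,fy=4,interpolation=cv2.INTER_CUBIC))
E
```

```text
t 10.15 tcp tester [1.218e-01 1.000e-04 1.710e-01] F [ 0.18 -0.24 -0.22] gw 0.001 yawerr 0.0003 tilt [ 3.7e-03 -1.0e-04 -1.0e+00]
```

View pics/s10.png

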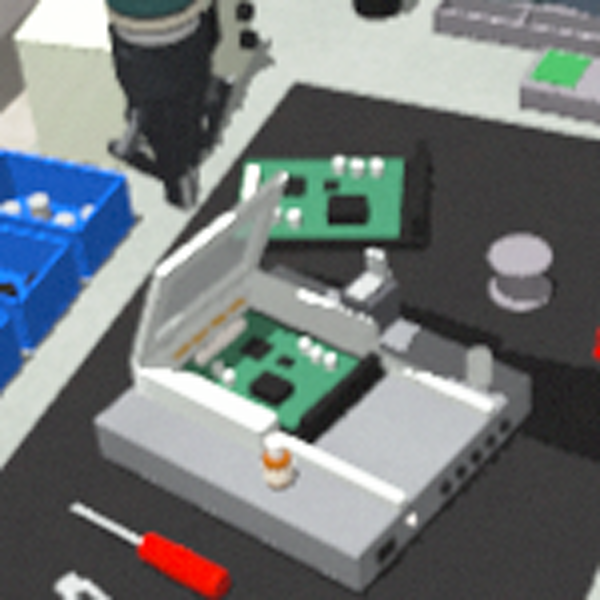

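Emit:
servo_tool --pt "0 0 0 0.01 0 0 1" --pt "0 0 0 0.01 0 -0.007 1" --pt "0 0 0 0.01 0 -0.017 1" --pt "0 0 0 0.011 0 -0.027 1" --pt "0 0 0 0.014 0 -0.037 1" --pt "0 0 0 0.014 0 -0.037 1"

```text
time: 10.8
eef_pos: [0.6647, -0.0052, 0.1532]
orientation: [[-0.001, 0.251, 0.968], [0.0, 0.968, -0.251], [-1.0, -0.0, -0.001]]
force: [-0.7, 0.2, -0.2]
gripper_width: 0.003
```

```bash
python3 - <<'E'
from h import *
import cv2
s=st()
im=viewer.read_camera('side');cv2.imwrite('pics/s11.png',cv2.resize(im[110:260,170:320,::-1],None,fx=4,fy=4,interpolation=cv2.INTER_CUBIC))
E
```

```text
t 10.8 tcp tester [ 0.0843 -0.0004  0.1532] F [-0.76  0.   -0.22] gw 0.003 yawerr -0.0003 tilt [-1.4e-03  2.0e-04 -1.0e+00]
```

View pics/s11.png

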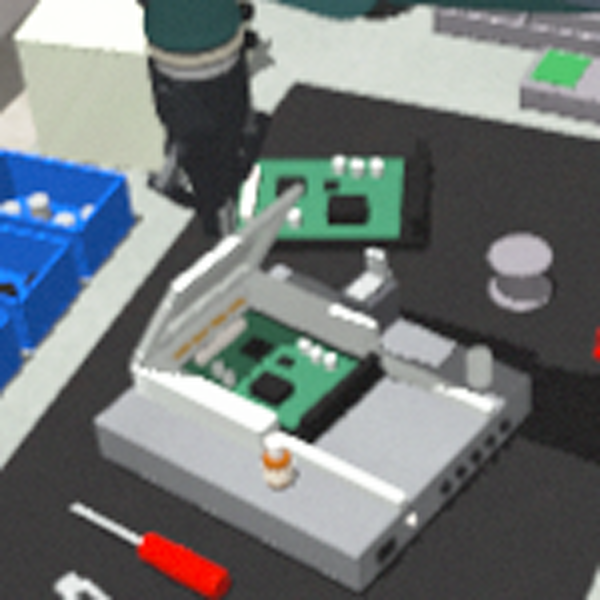

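The lid is following (its edge moved from (280,180) to (300,190) in the crop). Continuing round the arc.

Emit:
servo_tool --pt "0 0 0 0.002 0 -0.013 1" --pt "0 0 0 0.009 0 -0.023 1" --pt "0 0 0 0.017 0 -0.031 1" --pt "0 0 0 0.026 0 -0.039 1" --pt "0 0 0 0.035 0 -0.045 1" --pt "0 0 0 0.045 0 -0.051 1" --pt "0 0 0 0.055 0 -0.056 1" --pt "0 0 0 0.064 0 -0.059 1" --pt "0 0 0 0.072 0 -0.061 1" --pt "0 0 0 0.072 0 -0.061 1"

```text
time: 11.85
eef_pos: [0.6056, 0.0099, 0.0795]
orientation: [[-0.003, 0.251, 0.968], [0.0, 0.968, -0.251], [-1.0, -0.001, -0.003]]
force: [-0.5, 0.1, 0.2]
gripper_width: -0.001
```

```bash
python3 - <<'E'
from h import *
import cv2
s=st()
im=viewer.read_camera('side');cv2.imwrite('pics/s12.png',cv2.resize(im[110:260,170:320,::-1],None,fx=4,fy=4,interpolation=cv2.INTER_CUBIC))
E
```

```text
t 11.85 tcp tester [ 0.0233 -0.0005  0.0795] F [-0.52  0.02  0.19] gw -0.001 yawerr -0.0004 tilt [-3.1e-03  3.0e-04 -1.0e+00]
```

View pics/s12.png

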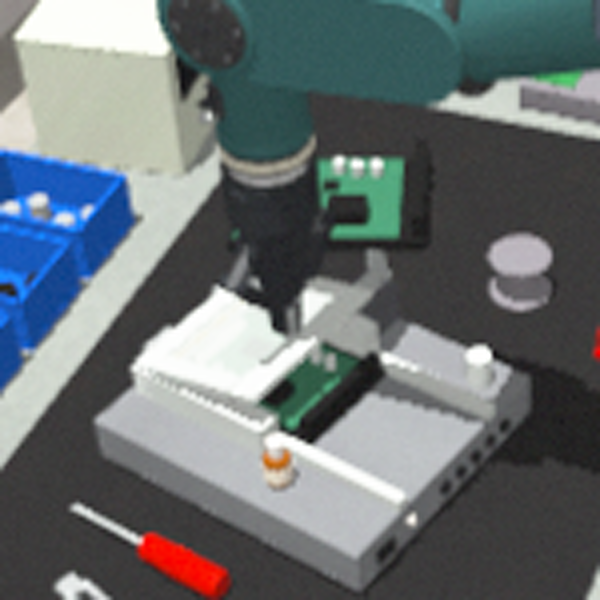

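Lid nearly down. Pressing the rest down in small steps until the force rises.

Emit:
servo_tool --pt "0 0 0 0.004 0 0 1" --pt "0 0 0 0.007 0 0 1" --pt "0 0 0 0.01 0 0 1" --pt "0 0 0 0.012 0 0 1" --pt "0 0 0 0.014 0 0 1" --pt "0 0 0 0.014 0 0 1"

```text
time: 12.5
eef_pos: [0.6067, 0.0099, 0.0673]
orientation: [[-0.0, 0.251, 0.968], [0.0, 0.968, -0.251], [-1.0, 0.0, -0.0]]
force: [0.1, -0.3, -0.7]
gripper_width: -0.001
```

Emit:
servo_tool --pt "0 0 0 0.001 0 0 1" --pt "0 0 0 0.002 0 0 1" --pt "0 0 0 0.003 0 0 1" --pt "0 0 0 0.003 0 0 1"

```text
time: 12.9
eef_pos: [0.6067, 0.0099, 0.0645]
orientation: [[-0.0, 0.251, 0.968], [0.0, 0.968, -0.251], [-1.0, 0.0, -0.0]]
force: [-1.4, 0.2, 0.2]
gripper_width: -0.003
```

Emit:
servo_tool --pt "0 0 0 0.001 0 0 1" --pt "0 0 0 0.002 0 0 1" --pt "0 0 0 0.003 0 0 1" --pt "0 0 0 0.003 0 0 1"

```text
time: 13.3
eef_pos: [0.6067, 0.0099, 0.0615]
orientation: [[-0.0, 0.251, 0.968], [0.0, 0.968, -0.251], [-1.0, 0.0, -0.0]]
force: [-0.7, 0.7, -0.8]
gripper_width: -0.002
```

Emit:
servo_tool --pt "0 0 0 0.001 0 0 1" --pt "0 0 0 0.002 0 0 1" --pt "0 0 0 0.002 0 0 1"

```text
time: 13.6
eef_pos: [0.6067, 0.0099, 0.0595]
orientation: [[-0.0, 0.251, 0.968], [0.0, 0.968, -0.251], [-1.0, 0.0, -0.0]]
force: [-1.4, 0.2, 0.2]
gripper_width: 0.001
```

```bash
python3 - <<'E'
from h import *
import cv2
s=st()
im=viewer.read_camera('side');cv2.imwrite('pics/s13.png',cv2.resize(im[160:245,200:300,::-1],None,fx=7,fy=7,interpolation=cv2.INTER_CUBIC))
for p in [(-.01,.08,.088),(-.01,-.08,.088),(.125,.08,.088),(.0243,0,.088)]: print(p,((proj('side',W(*p))-[200,160])*7).round())
E
```

```text
t 13.6 tcp tester [ 0.0244 -0.0003  0.0595] F [-1.41 -0.19  0.17] gw 0.001 yawerr -0.0004 tilt [-1.e-04  1.e-04 -1.e+00]
(-0.01, 0.08, 0.088) [244. 388.]
(-0.01, -0.08, 0.088) [448. 199.]
(0.125, 0.08, 0.088) [ 25. 281.]
(0.0243, 0, 0.088) [293. 264.]
```

View pics/s13.png

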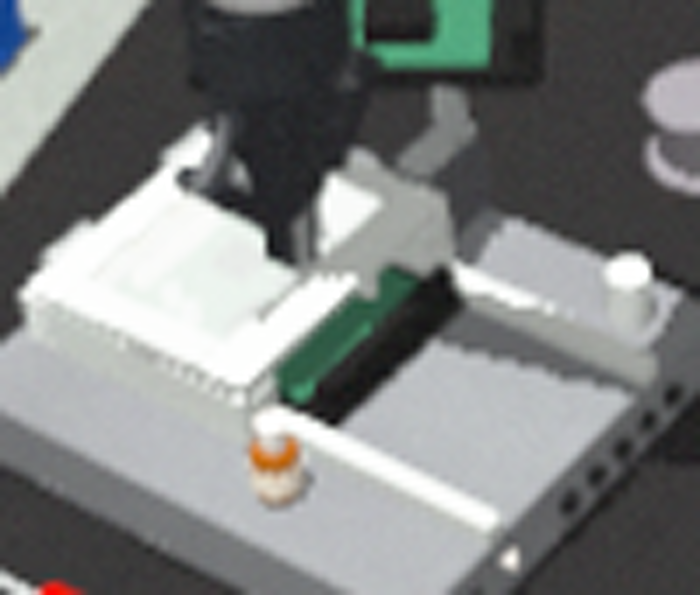

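The lid corner at (248,385) is almost on the predicted shut position (244,388). There is no stop force yet, so I keep going slowly.

Emit:
servo_tool --pt "0 0 0 0.001 0 0 1" --pt "0 0 0 0.002 0 0 1" --pt "0 0 0 0.002 0 0 1"

```text
time: 13.95
eef_pos: [0.6067, 0.0098, 0.0575]
orientation: [[-0.0, 0.251, 0.968], [0.0, 0.968, -0.251], [-1.0, 0.0, -0.0]]
force: [-0.3, 0.6, 0.2]
gripper_width: 0.007
```

Emit:
servo_tool --pt "0 0 0 0.001 0 0 1" --pt "0 0 0 0.002 0 0 1" --pt "0 0 0 0.002 0 0 1"

```text
time: 14.25
eef_pos: [0.6066, 0.0099, 0.0555]
orientation: [[-0.0, 0.251, 0.968], [0.0, 0.968, -0.251], [-1.0, 0.0, -0.0]]
force: [0.6, -0.6, 0.1]
gripper_width: 0.003
```

Emit:
servo_tool --pt "0 0 0 0.001 0 0 1" --pt "0 0 0 0.002 0 0 1" --pt "0 0 0 0.002 0 0 1"

```text
time: 14.55
eef_pos: [0.6069, 0.0098, 0.0551]
orientation: [[0.001, 0.251, 0.968], [-0.0, 0.968, -0.251], [-1.0, 0.0, 0.001]]
force: [-3.0, 0.9, 5.6]
gripper_width: -0.002
```

Emit:
servo_tool --pt "0 0 0 0.001 0 0 1" --pt "0 0 0 0.002 0 0 1" --pt "0 0 0 0.003 0 0 1" --pt "0 0 0 0.003 0 0 1"

```text
time: 14.95
eef_pos: [0.6082, 0.0097, 0.0544]
orientation: [[0.005, 0.251, 0.968], [-0.001, 0.968, -0.251], [-1.0, 0.001, 0.005]]
force: [0.1, 0.5, 4.2]
gripper_width: -0.001
```

Emit:
servo_tool --pt "0 0 0 0.001 0 0 1" --pt "0 0 0 0.002 0 0 1" --pt "0 0 0 0.002 0 0 1"

```text
time: 15.25
eef_pos: [0.609, 0.0096, 0.0534]
orientation: [[0.007, 0.251, 0.968], [-0.001, 0.968, -0.251], [-1.0, 0.001, 0.006]]
force: [-3.5, 0.1, 14.6]
gripper_width: 0.001
```

```bash
python3 - <<'E'
from h import *
import cv2
s=st()
im=viewer.read_camera('side');cv2.imwrite('pics/s14.png',cv2.resize(im[160:245,200:300,::-1],None,fx=7,fy=7,interpolation=cv2.INTER_CUBIC))
E
```

```text
t 15.25 tcp tester [ 0.0266 -0.0001  0.0534] F [-3.4  -0.78 14.55] gw 0.001 yawerr -0.0004 tilt [ 6.5e-03 -7.0e-04 -1.0e+00]
```

View pics/s14.png

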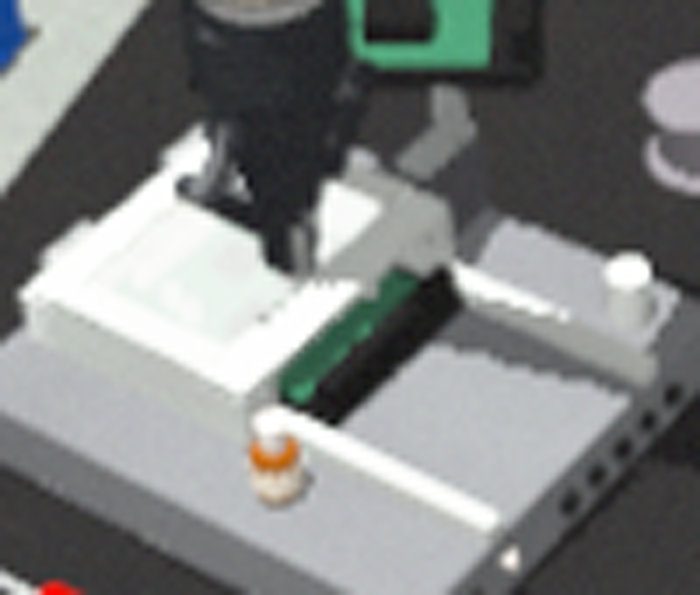

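The gap under the lid is gone, the corner is at (243,392), and the force rises steeply, so the lid is at its stop. One more short press, then up.

Emit:
servo_tool --pt "0 0 0 0.001 0 0 1" --pt "0 0 0 0.002 0 0 1" --pt "0 0 0 0.002 0 0 1"

```text
time: 15.6
eef_pos: [0.609, 0.0096, 0.0533]
orientation: [[0.007, 0.251, 0.968], [-0.001, 0.968, -0.251], [-1.0, 0.001, 0.007]]
force: [-6.1, 0.7, 20.3]
gripper_width: 0.0
```

Emit:
servo_tool --pt "0 0 0 -0.008 0 0 1" --pt "0 0 0 -0.03 0 0 1" --pt "0 0 0 -0.06 0 0 1" --pt "0 0 0 -0.1 0 0 1" --pt "0 0 0 -0.13 -0.03 0 1" --pt "0 0 0 -0.13 -0.07 0 1" --pt "0 0 0 -0.13 -0.11 0 1" --pt "0 0 0 -0.13 -0.15 0 1" --pt "0 0 0 -0.13 -0.165 0 1" --pt "0 0 0 -0.13 -0.165 0 1"

```text
time: 16.6
eef_pos: [0.5648, -0.1517, 0.1761]
orientation: [[-0.001, 0.254, 0.967], [0.0, 0.967, -0.254], [-1.0, 0.0, -0.001]]
force: [0.7, 0.8, -0.4]
gripper_width: 0.001
```

```bash
python3 - <<'E'
from h import *
import cv2
s=st()
im=viewer.read_camera('side');cv2.imwrite('pics/s15.png',cv2.resize(im[160:245,200:300,::-1],None,fx=7,fy=7,interpolation=cv2.INTER_CUBIC))
for p in [(-.01,.08,.088),(-.01,-.08,.088),(.125,.08,.088),(.017,-.126,.121),(.017,-.126,.097)]: print(p,((proj('side',W(*p))-[200,160])*7).round(),wproj(W(*p)).round())
im=viewer.read_camera('wrist');cv2.imwrite('pics/w15.png',im[:,:,::-1])
E
```

```text
t 16.6 tcp tester [ 0.0243 -0.1672  0.1761] F [ 0.47  0.95 -0.44] gw 0.001 yawerr -0.0039 tilt [-5.e-04  3.e-04 -1.e+00]
(-0.01, 0.08, 0.088) [244. 388.] [526. 175.]
(-0.01, -0.08, 0.088) [448. 199.] [385. 168.]
(0.125, 0.08, 0.088) [ 25. 281.] [500. 291.]
(0.017, -0.126, 0.121) [456.  78.] [337. 210.]
(0.017, -0.126, 0.097) [458. 116.] [332. 201.]
```

View pics/s15.png

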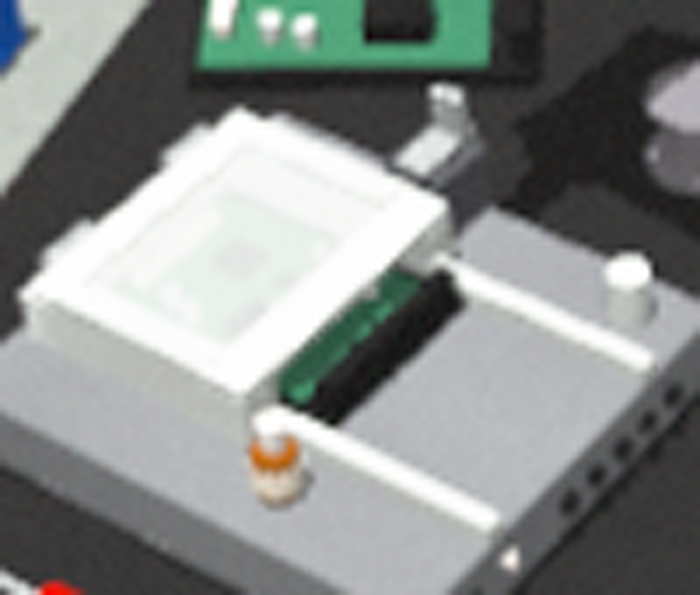

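View pics/w15.png

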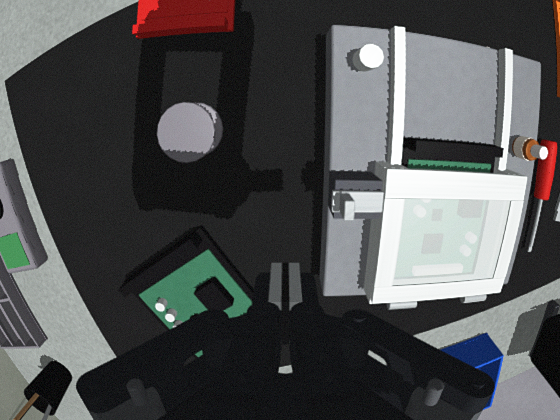

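Lid shut: its corner matches the shut prediction (244,388). Bolt nub in the wrist view is at about (340,205). Going down outside the nub.

Emit:
servo_tool --pt "0 0 0 0.03 0 -0.007 1" --pt "0 0 0 0.06 0 -0.007 1" --pt "0 0 0 0.085 0 -0.007 1" --pt "0 0 0 0.102 0 -0.007 1" --pt "0 0 0 0.102 0 -0.007 1" --pt "0 0 0 0.102 0 -0.007 1"

```text
time: 17.3
eef_pos: [0.5591, -0.1466, 0.0749]
orientation: [[0.0, 0.249, 0.968], [0.001, 0.968, -0.249], [-1.0, 0.001, -0.0]]
force: [0.2, 0.1, 0.3]
gripper_width: -0.001
```

```bash
python3 - <<'E'
from h import *
import cv2
s=st()
im=viewer.read_camera('side');cv2.imwrite('pics/s16.png',cv2.resize(im[150:235,210:310,::-1],None,fx=7,fy=7,interpolation=cv2.INTER_CUBIC))
im=viewer.read_camera('wrist');cv2.imwrite('pics/w16.png',cv2.resize(im[130:330,220:470,::-1],None,fx=3,fy=3,interpolation=cv2.INTER_CUBIC))
E
```

```text
t 17.3 tcp tester [ 0.0175 -0.1638  0.0749] F [0.17 0.12 0.27] gw -0.001 yawerr 0.0017 tilt [ 1.e-04  5.e-04 -1.e+00]
```

View pics/s16.png

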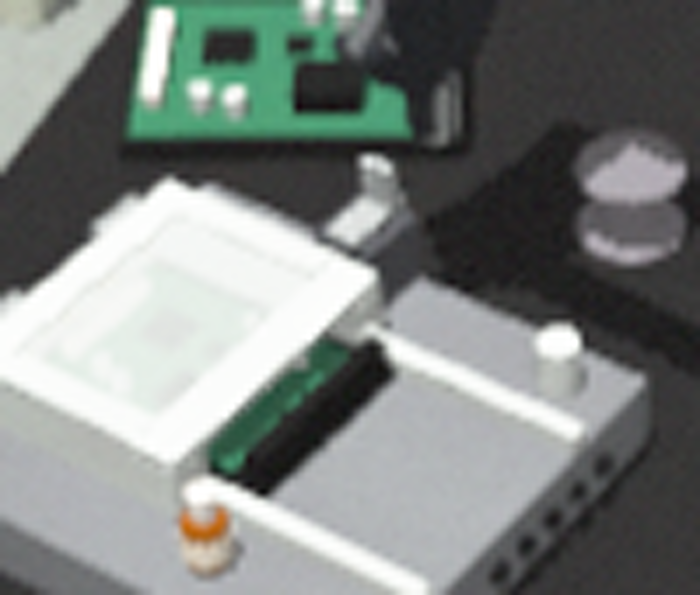

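View pics/w16.png

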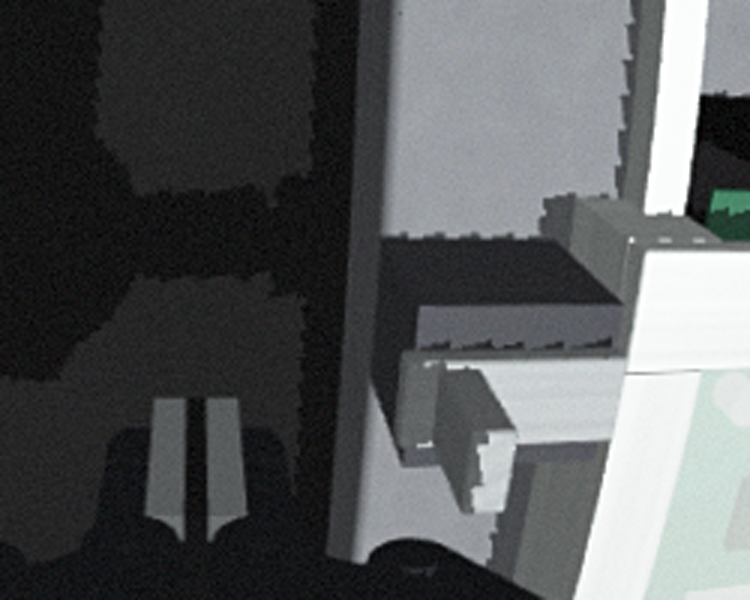

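The fingertips are outside the nub: fingers at (195,470), nub at (480,450) in the wrist crop. Heights overlap. Pushing towards +y.

Emit:
servo_tool --pt "0 0 0 0 0.008 0 1" --pt "0 0 0 0 0.016 0 1" --pt "0 0 0 0 0.022 0 1" --pt "0 0 0 0 0.027 0 1" --pt "0 0 0 0 0.031 0 1" --pt "0 0 0 0 0.035 0 1" --pt "0 0 0 0 0.039 0 1" --pt "0 0 0 0 0.042 0 1" --pt "0 0 0 0 0.042 0 1"

```text
time: 18.3
eef_pos: [0.5692, -0.107, 0.0748]
orientation: [[0.0, 0.251, 0.968], [0.0, 0.968, -0.251], [-1.0, 0.001, 0.0]]
force: [-0.3, -0.9, 0.3]
gripper_width: 0.001
```

```bash
python3 - <<'E'
from h import *
import cv2
s=st()
im=viewer.read_camera('side');cv2.imwrite('pics/s17.png',cv2.resize(im[150:235,210:310,::-1],None,fx=7,fy=7,interpolation=cv2.INTER_CUBIC))
im=viewer.read_camera('wrist');cv2.imwrite('pics/w17.png',cv2.resize(im[130:330,220:470,::-1],None,fx=3,fy=3,interpolation=cv2.INTER_CUBIC))
E
```

```text
t 18.3 tcp tester [ 0.0174 -0.1229  0.0748] F [-0.11 -0.91  0.29] gw 0.001 yawerr -0.0001 tilt [ 3.e-04  5.e-04 -1.e+00]
```

View pics/s17.png

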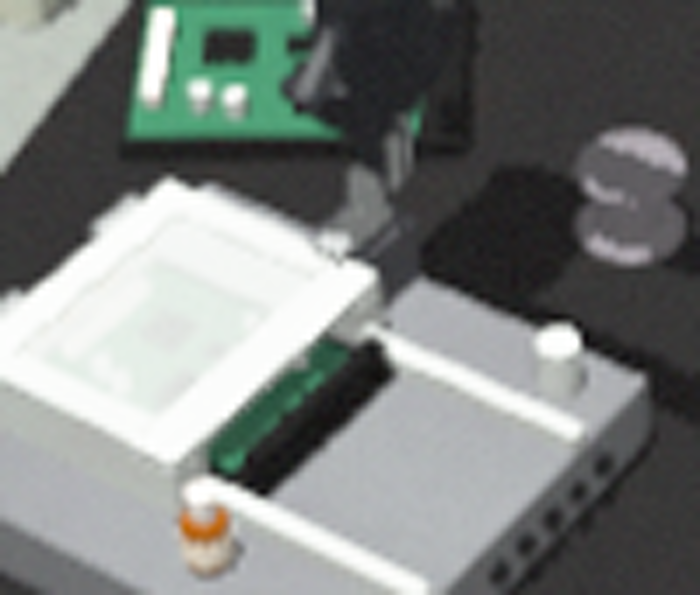

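View pics/w17.png

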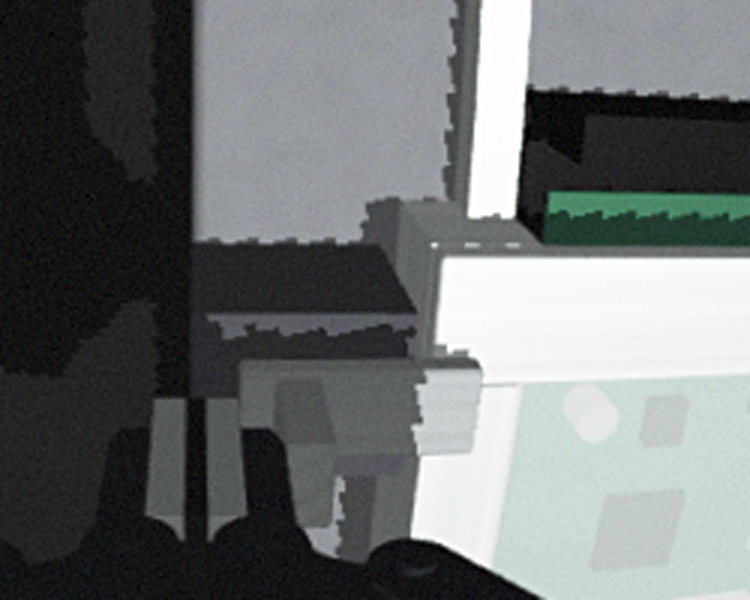

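The bolt is sliding and its end is over the lid's edge at (450,410) in the wrist crop. Continuing to the stop.

Emit:
servo_tool --pt "0 0 0 0 0.003 0 1" --pt "0 0 0 0 0.006 0 1" --pt "0 0 0 0 0.008 0 1" --pt "0 0 0 0 0.01 0 1" --pt "0 0 0 0 0.01 0 1"

```text
time: 18.9
eef_pos: [0.5716, -0.0973, 0.0746]
orientation: [[-0.0, 0.251, 0.968], [0.0, 0.968, -0.251], [-1.0, 0.0, -0.0]]
force: [0.3, -0.7, 0.1]
gripper_width: -0.001
```

Emit:
servo_tool --pt "0 0 0 0 0.002 0 1" --pt "0 0 0 0 0.004 0 1" --pt "0 0 0 0 0.004 0 1"

```text
time: 19.2
eef_pos: [0.5723, -0.0949, 0.0747]
orientation: [[-0.001, 0.251, 0.968], [-0.002, 0.968, -0.251], [-1.0, -0.002, -0.0]]
force: [-1.2, -4.5, 0.5]
gripper_width: 0.001
```

```bash
python3 - <<'E'
from h import *
import cv2
s=st()
im=viewer.read_camera('wrist');cv2.imwrite('pics/w18.png',cv2.resize(im[130:330,220:470,::-1],None,fx=3,fy=3,interpolation=cv2.INTER_CUBIC))
E
```

```text
t 19.2 tcp tester [ 0.0173 -0.1104  0.0747] F [-0.03 -4.63  0.45] gw 0.001 yawerr -0.0007 tilt [-7.0e-04 -2.1e-03 -1.0e+00]
```

View pics/w18.png

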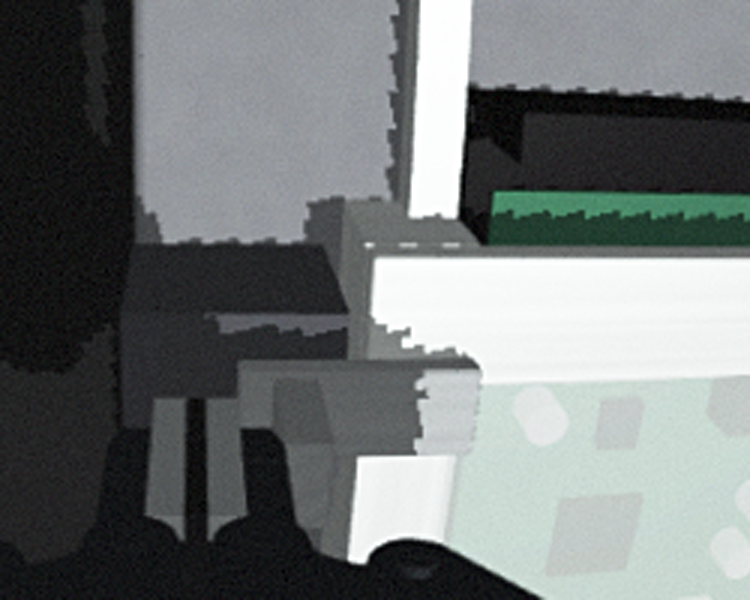

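Force is rising to 4.6 N, so it is reaching the stop. One more small push to confirm.

Emit:
servo_tool --pt "0 0 0 0 0.002 0 1" --pt "0 0 0 0 0.003 0 1" --pt "0 0 0 0 0.004 0 1" --pt "0 0 0 0 0.004 0 1"

```text
time: 19.65
eef_pos: [0.5723, -0.0947, 0.0748]
orientation: [[-0.003, 0.253, 0.967], [-0.008, 0.967, -0.253], [-1.0, -0.009, -0.0]]
force: [-4.0, -13.0, 0.9]
gripper_width: -0.001
```

Emit:
servo_tool --pt "0 0 0 0 -0.015 0 1" --pt "0 0 0 0 -0.035 0 1" --pt "0 0 0 -0.02 -0.05 0 1" --pt "0 0 0 -0.06 -0.05 0 1" --pt "0 0 0 -0.1 -0.05 -0.03 1" --pt "0 0 0 -0.14 -0.05 -0.07 1" --pt "0 0 0 -0.16 -0.05 -0.11 1" --pt "0 0 0 -0.16 -0.05 -0.15 1" --pt "0 0 0 -0.16 -0.05 -0.15 1" --pt "0 0 0 -0.16 -0.05 -0.15 1"

```text
time: 20.65
eef_pos: [0.4159, -0.1001, 0.2353]
orientation: [[0.003, 0.251, 0.968], [0.001, 0.968, -0.251], [-1.0, 0.001, 0.003]]
force: [0.5, -0.3, -0.3]
gripper_width: 0.001
```

```bash
python3 - <<'E'
from h import *
import cv2
s=st()
im=viewer.read_camera('side');cv2.imwrite('pics/s19.png',cv2.resize(im[150:235,200:300,::-1],None,fx=7,fy=7,interpolation=cv2.INTER_CUBIC))
f=lambda p:((proj('side',W(*p))-[200,150])*7).round()
for p in [(-.01,.08,.088),(-.035,.05,.078),(-.035,-.05,.078),(.017,-.1,.121),(.017,-.104,.121),(.017,-.096,.121)]: print(p,f(p))
im=viewer.read_camera('top');cv2.imwrite('pics/t19.png',cv2.resize(im[100:250,200:380,::-1],None,fx=4,fy=4,interpolation=cv2.INTER_CUBIC))
f=lambda p:((proj('top',W(*p))-[200,100])*4).round()
for p in [(-.035,.05,.078),(-.035,-.05,.078),(.017,-.1,.121),(-.01,.08,.088),(-.01,-.08,.088)]: print(p,f(p))
E
```

```text
t 20.65 tcp tester [-0.1327 -0.1546  0.2353] F [ 0.54 -0.18 -0.32] gw 0.001 yawerr 0.0002 tilt [ 3.e-03  7.e-04 -1.e+00]
(-0.01, 0.08, 0.088) [244. 458.]
(-0.035, 0.05, 0.078) [328. 456.]
(-0.035, -0.05, 0.078) [454. 336.]
(0.017, -0.1, 0.121) [425. 176.]
(0.017, -0.104, 0.121) [430. 172.]
(0.017, -0.096, 0.121) [420. 180.]
(-0.035, 0.05, 0.078) [267. 323.]
(-0.035, -0.05, 0.078) [396. 352.]
(0.017, -0.1, 0.121) [479. 288.]
(-0.01, 0.08, 0.088) [236. 280.]
(-0.01, -0.08, 0.088) [443. 326.]
```

View pics/s19.png

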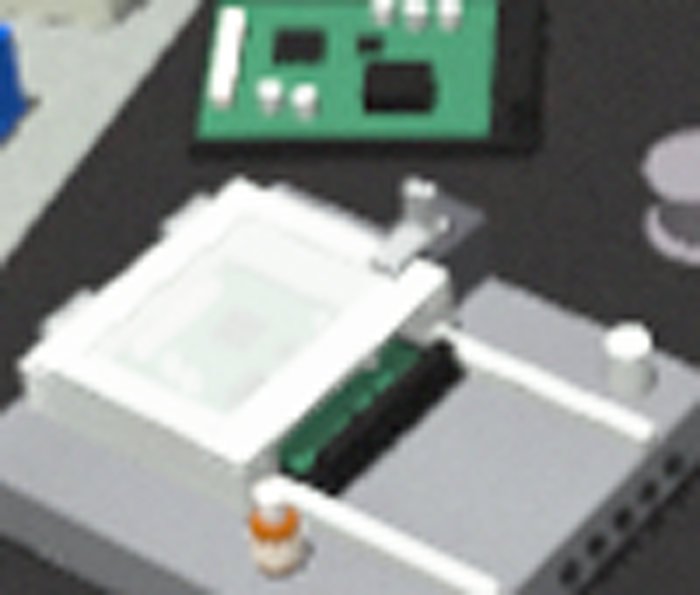

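View pics/t19.png

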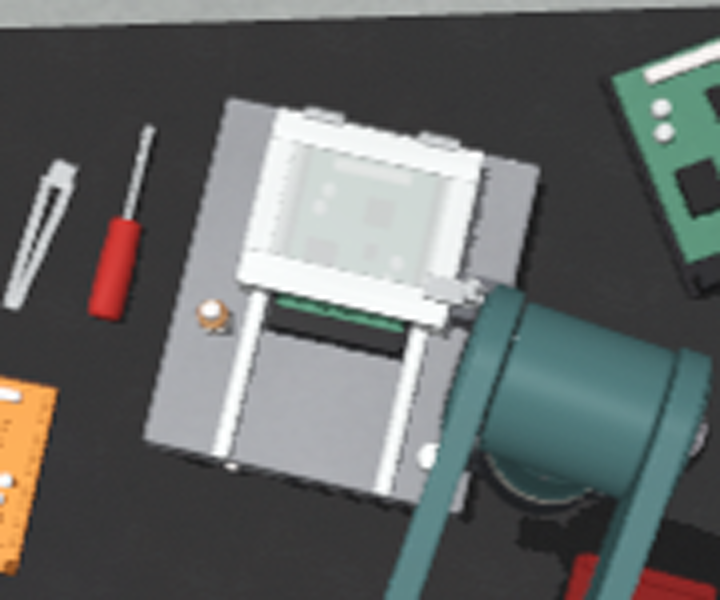

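Bolt and lid match predictions. Finer check of the bar position from both views, measured on the dark bar's edge.

```bash
python3 - <<'E'
from h import *
import cv2
np.set_printoptions(precision=4,suppress=True)
for n in ('top','side'):
    im=viewer.read_camera(n).astype(np.float32).mean(2)
    for y in (-.03,-.015,0,.015,.03):
        xs=np.arange(-.09,-.01,.0005)
        for z in (.05,.078):
            v=cv2.remap(im,*[np.array([[proj(n,W(x,y,z))[k] for x in xs]],np.float32) for k in (0,1)],cv2.INTER_LINEAR)[0]
            g=np.gradient(v); print(n,y,z,'drop at x',round(xs[np.argmin(g)],4),'rise at',round(xs[np.argmax(g)],4))
st()
E
```

```text
top -0.03 0.05 drop at x -0.035 rise at -0.013
top -0.03 0.078 drop at x -0.0405 rise at -0.0105
top -0.015 0.05 drop at x -0.0355 rise at -0.013
top -0.015 0.078 drop at x -0.041 rise at -0.0105
top 0 0.05 drop at x -0.0345 rise at -0.013
top 0 0.078 drop at x -0.0395 rise at -0.019
top 0.015 0.05 drop at x -0.0345 rise at -0.0135
top 0.015 0.078 drop at x -0.04 rise at -0.0195
top 0.03 0.05 drop at x -0.035 rise at -0.0135Traceback (most recent call last):
  File "<stdin>", line 9, in <module>
  File "h.py", line 9, in proj
    c=viewer.get_calibration(n); q=c['view'][:3,:3]@np.asarray(p)+c['view'][:3,3]; q=c['intrinsics']@q; return q[:2]/q[2]
ValueError: time passes only in moves, steps and waits
```

The bar's lower front edge is at x = -0.035 at all five sampled y positions, so the carrier is home and square. Handing in.

```bash
python3 - <<'E'
from h import *
st(); print(env.job_done())
E
```

```text
t 20.8 tcp tester [-0.1318 -0.155   0.2342] F [ 0.81 -0.15 -0.1 ] gw -0.003 yawerr -0.0 tilt [-4.0e-04  1.1e-03 -1.0e+00]
the job is handed in; nothing more can be done
None
```

I pushed the carrier home, then the lid shut, then the bolt across, using only the closed fingertips, and handed the job in at about 20.8 s. The interface gave no verdict.

**Last checks**
- **Carrier:** the top view puts the bar's front at x ≈ -35 mm, square across its width. It stopped firmly at 13 N.
- **Lid:** its corner sits at the shut position, with no gap under it. It stopped firmly at 20 N.
- **Bolt:** the nub is where full travel puts it. It stopped firmly at 13 N.
- **Arm:** it stood clear above the bench with no contact force. The vial, capacitor, screwdriver and tweezers look unmoved. The other listed things I did not check one by one at the end.

**What failed or disagreed**
- **First push:** it passed over the bar without touching anything, because the real fingertips sit above the reported TCP. I lowered the tool and pushed again.
- **Tip offset:** the pictures put it at about 24 mm, while contact with the lid suggested about 33 mm. I never settled which is right, and the pushes worked with either.
- **Bar check:** the edge scan stopped with an interface error before the side view, so the fine bar measurement comes from the top view alone.

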